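# Shim the rocking dial stand

## Robot

A 6-joint arm with a two-finger parallel gripper is mounted at the origin on the work surface. World frame = base frame: x ahead of the robot, y to its left, z up, the work surface at z = 0. Lengths are in m, angles in degrees, forces in N, time in s.
With the tool pointing down it reaches from about 0.25 to 0.725 m from the base axis. Payload 9.7 kg.
Tool frame: the origin (TCP) lies midway between the tips of the shut fingers; the grasp point (between the pads) lies 19 mm behind it; z points along the fingers, y is the line along which they close (so a half turn about z gives the same grasp; the last joint's range is limited). The gripper opens to 85 mm and grips with 20 to 120 N. Pads are 22 mm wide; open, the fingers measure 114 mm over their backs; the gripper's body (76 mm by 85 mm) begins 54 mm behind the grasp point. The pads swing forward as they close: fully open they stand 13 mm farther back than shut.
Start: joints at [-73.51, 4.979, 10.078, 95.1, 0, 90], TCP at [0.156, -0.527, 0.193] pointing down, gripper open.
Joint ranges: [-179.16, 179.16], [-48.56, 103.87], [-65.8, 70.77], [-126.05, 130.52], [-82.76, 87.17], [-180, 180]. Speed limits (degrees/s): [127.2, 127.2, 147.25, 180, 180, 180].

## Interface

Orientations are given as [roll, pitch, yaw] about the fixed x, y, z axes, in that order (R = Rz(yaw) Ry(pitch) Rx(roll)).
In Python, from workcell import bot gives the robot as it stands.
- The arm moves only by the shell command python3 -m crank 'ROWS' [FORCE]. ROWS is JSON, a list of rows, each an object with "gripper": the finger opening in mm, from 0 to 85.4; "travel": the shift along the tool's x, y, z in mm, a list of three; "twist": the turn, a rotation vector about the tool's x, y, z in rad, a list of three. In form: [{"gripper": gripper, "travel": [tx, ty, tz], "twist": [rx, ry, rz]}, ...]. A call has 1 to 12 rows; each row shifts and turns the commanded pose from where the row before left it, along the tool's axes as they then stand; what a row does not reach is not made up. A row lasts 1/8 s, in which the tool goes at most 62.5 mm and 10.7 degrees, less where a joint would pass 70% of its speed; a pose out of reach is approached as far as the arm can. A call is refused whole if a number of a shift passes 62.5 or a number of a turn 0.188, either way. A call with a gripper value outside its range is refused whole. The fingers move at their own pace and stop on an object; FORCE is the grip in N (left out, the last holds). Time passes only in rows, so rows that do not move let the fingers close. It gives the time, the measured TCP pose, the force, the opening and the grip force at its end, in the units of the state.
- bot.get_obs(): the state, without advancing time (a new reading comes with each control period).
- bot.camera(name): name is "scene" or "top" or "wrist"; returns the picture (384x512x3 uint8, red, green, blue); there is no depth.
- bot.calibration(name): a dict with "vfov" (degrees; the focal length in pixels is half the picture's height over the tangent of half this angle, whatever the lens; pixels are square), "cx", "cy" (the principal point, pixels), "camera_from_world" (4x4, takes a point from world to camera coordinates). Camera axes: x right, y down, z forward; pixel columns grow to the right and rows downward; lengths in m; the calibration is good to about 2 mm. The wrist camera is an equidistant fisheye: a pixel r from the principal point sees the ray r / f radians off the axis. A picture is of the moment at which its call begins: read the wrist's pose just before it. calibration takes no time and is no camera call; for the wrist camera it gives the pose at the moment of the call.
- bot.job_done(): hands the job in; it is judged then, once.
The state is a dict: "time": time; "q": joint angles; "qd": joint speeds; "joint_efforts": joint torques, N m; "ee_pos": TCP position; "tcp_rot": TCP orientation; "wrist_force": force on the tool from outside, world axes, zero at the start; "torque": the same for the moment, N m; "opening": finger opening in m; "grasp_force": force on a finger pad.
Only numpy, scipy, OpenCV 4.12 (cv2) and the standard library are available. Lean on these libraries where they do the work, as an engineer would, in place of code of your own. Each camera call takes 0.05 s, during which the arm holds its last target. There are 200 camera calls.

## Task

The dial stand rocks because its front-left foot, under the yellow cap, is too short: push the blue wedge along the bench, thin edge first, under that foot until it is snug, without jacking the stand up, and let go of it. Then press straight down on the yellow cap with a fingertip (5 to 20 N) to show that the stand stays level, and finish while still pressing. Pick nothing up, and leave the glass puck on the stand and everything else on the bench alone.

Things in the scene. Friction and masses are not known exactly. Their poses are not given: they have to be found in the camera images.
- stand: Loose dial stand, about 2.4 kg: green plate 220 (x) x 190 (y) mm, 18 to 40 mm above the bench, on feet at x +-90, y +-75 mm: three of black rubber that reach the bench; front left a short steel stub. Origin at the plate's centre at bench height; x away from the robot at yaw 0, z up. Unshimmed it stands level, but 2 to 3 N down on the yellow cap rocks it 0.07 rad onto the stub. A snug shim stops that.
- stub (a point): Lowest point of the short foot (stand x -90, y +75 mm), a steel ball of 20 mm diameter, 8 mm above the bench; the plate's edge overhangs it by 20 mm towards the robot. Nothing but feet is under the plate.
- shim: Blue plastic wedge, 110 long (x), 54 wide (y), 50 g, flat on the bench: 2 mm thick at the thin edge (+x end), rising evenly to 22 mm at the butt (-x end). Origin at the centre of its underside. It starts before the short foot, thin edge towards it, a little askew. It slides under less than 1 N; at the foot the push climbs steeply: 4 to 8 N leaves it snug, held by friction; over 10 N may jack the stand up.
- shim_butt (a point): Centre of the butt face (54 wide, 22 mm high, upright), 11 mm above the bench: the place to push.
- shim_edge (a point): Middle of the wedge's thin edge.
- puck: Amber glass puck, 42 mm diameter, 24 mm high, loose on the anvil of the stand under the dial's stem. Origin at its underside. Leave alone.
- brush: Brush lying on the bench in front of the stand, right of the wedge, 160 mm long along its x, under 30 mm high. Leave alone.
- tumbler: Glass tumbler, 72 mm diameter, 95 mm high, upright, left on the bench. Leave alone.
- jar: White jar with a red lid, 70 mm diameter, 85 mm high, left on the bench. Leave alone.
- vase: Green glass vase, 84 mm diameter, 125 mm high, left on the bench. Leave alone.
- stone: Grey dressing stone, 150 x 50 x 25 mm, right on the bench. Leave alone.
- wrench: Steel wrench lying on the right near the robot. Leave alone.
- yellow_cap: Yellow cap, a disc of 28 mm diameter and 5 mm height fixed on the plate's front-left corner, exactly above the short foot. Origin at the centre of its underside, 40 mm above the bench; its top is 45 mm above the bench. The place to press: the force must go into this cap.
- anvil (a point): Centre of the top of the steel anvil disc (60 mm diameter, 48 mm above the bench) at the plate's centre; a dial 58 mm wide hangs over it, 171 to 229 mm up. Its arm comes from a 22 mm steel column at stand x +65, y -55 mm (top 280 mm up, boss of 48 mm diameter at its foot). Keep the gripper clear of these.

How it is judged:
By the outcome, as a careful person would: the job done as asked, in the order asked, and still so for the second after the job is handed in, while the arm keeps its last pose, push and grip.
It also fails if it takes over 51 s, if anything falls off the work surface, if the arm or the gripper's body presses on something with over 40 N, if the wrist force passes 120 N, or if a joint passes its speed limit or range.

## Working session

There is one attempt and no reset: what is moved stays moved. The work goes in short steps, Python scripts to look and compute and a shell command to move; the robot and the scene stay as the last step left them, time stands still between calls to the robot, and variables do not carry over. Pictures are saved under pics/ and viewed, at most 10 in all, crops included, and the job is handed in when it is done.

```bash
mkdir -p pics; ls; python3 - <<'E'
from workcell import bot
import cv2
for n in("top","scene"):
    im=bot.camera(n); cv2.imwrite(f"pics/{n}0.png",im[:,:,::-1])
    c=bot.calibration(n); print(n,c)
o=bot.get_obs(); print(o)
E
```

```text
pics
top {'vfov': 51.47206683495156, 'cx': 258.84997844900266, 'cy': 190.55919083717703, 'camera_from_world': array([[-0.02577168, -0.99963266,  0.0083884 ,  0.02878069],
       [-0.98110463,  0.02368264, -0.19202301,  0.53829542],
       [ 0.19175381, -0.01317865, -0.98135457,  1.17080639],
       [ 0.        ,  0.        ,  0.        ,  1.        ]])}
scene {'vfov': 55.500574310228615, 'cx': 255.02727181009485, 'cy': 184.72712178670054, 'camera_from_world': array([[-0.74988053,  0.66153258,  0.00733789,  0.39765472],
       [ 0.52413024,  0.60082303, -0.60357202, -0.27791209],
       [-0.40369133, -0.44876089, -0.79727471,  1.34548385],
       [ 0.        ,  0.        ,  0.        ,  1.        ]])}
{'time': 0.1, 'q': array([-7.35090373e+01,  5.00827137e+00,  1.00386108e+01,  9.51004741e+01,
        4.93718610e-04,  8.99998956e+01]), 'qd': array([ 0.069663  , -0.09043763,  0.0034291 , -0.07301482,  0.07079618,
       -0.09592864]), 'joint_efforts': array([-2.31559025e-03, -5.21560299e+01,  4.65655196e+01,  1.60386111e-02,
       -1.66335171e-04,  1.05901182e-05]), 'ee_pos': array([ 0.15605372, -0.52712404,  0.19234747]), 'tcp_rot': array([-1.79929865e+02, -4.93846078e-04,  1.64910665e+01]), 'wrist_force': array([-0.44934837, -0.26082748, -0.43911248]), 'torque': array([-0.00122101, -0.00878693, -0.05977552]), 'grasp_force': 0.0, 'opening': 0.0852594242854536}
```

```bash
python3 - <<'E'
import cv2
im=cv2.imread("pics/top0.png"); cv2.imwrite("pics/top0b.png",cv2.resize(im,(768,576),interpolation=cv2.INTER_CUBIC))
E
```

```text
(no output)
```

View pics/top0b.png

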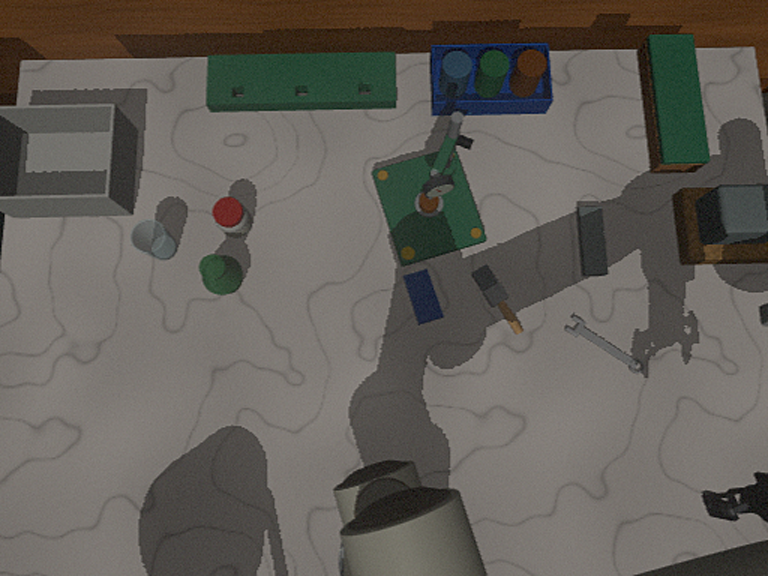

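View pics/scene0.png

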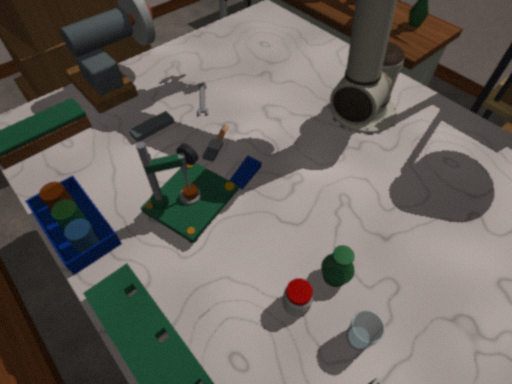

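The top view (x1.5) shows the yellow cap at (407,253), and the wedge with corners at about (404,272), (428,268), (443,317) and (419,325). The brush is right of it at (490,290). The scene view agrees. Next I measure by segmentation.

```bash
cat > h.py <<'E'
import numpy as np, cv2
from workcell import bot
def ray(n,uv,c=None):
    c=c or bot.calibration(n); f=192/np.tan(np.radians(c["vfov"]/2)); T=c["camera_from_world"]
    x=(uv[0]-c["cx"])/f; y=(uv[1]-c["cy"])/f
    if n=="wrist":
        r=np.hypot(x,y); s=np.sin(r)/max(r,1e-9); d=np.array([x*s,y*s,np.cos(r)])
    else: d=np.array([x,y,1.])
    return -T[:3,:3].T@T[:3,3], T[:3,:3].T@d
def onz(n,uv,z,c=None):
    o,d=ray(n,uv,c); return o+d*(z-o[2])/d[2]
def proj(n,P,c=None):
    c=c or bot.calibration(n); f=192/np.tan(np.radians(c["vfov"]/2)); T=c["camera_from_world"]
    p=np.atleast_2d(P)@T[:3,:3].T+T[:3,3]
    if n=="wrist":
        h=np.hypot(p[:,0],p[:,1]); k=np.arctan2(h,p[:,2])/np.maximum(h,1e-9); q=p[:,:2]*k[:,None]
    else: q=p[:,:2]/p[:,2:]
    return q*f+[c["cx"],c["cy"]]
def boxes(x,y,a,kind):
    R=np.array([[np.cos(a),-np.sin(a)],[np.sin(a),np.cos(a)]])
    if kind=="wedge": V=[(sx*.055,sy*.027,z) for sy in(-1,1) for sx,z in((1,0),(1,.002),(-1,0),(-1,.022))]
    else: V=[(sx*.11,sy*.095,z) for sx in(-1,1) for sy in(-1,1) for z in(.018,.04)]
    V=np.array(V); return np.c_[V[:,:2]@R.T+[x,y],V[:,2]]
def iou(n,mask,p,kind,c,S=4):
    hull=cv2.convexHull((proj(n,boxes(*p,kind),c)*16).round().astype(np.int32))
    m=np.zeros(mask.shape,np.uint8); cv2.fillConvexPoly(m,hull,1,shift=4)
    return (m&mask).sum()/max(1,(m|mask).sum())
def blob(mask,near=None):
    k,l,s,c=cv2.connectedComponentsWithStats(mask.astype(np.uint8))
    i=1+(np.argmax(s[1:,4]) if near is None else np.argmin(np.hypot(*(c[1:]-near).T)+1000*(s[1:,4]<6)))
    return (l==i).astype(np.uint8),c[i],s[i]
E
python3 - <<'E'
from h import *
from scipy.optimize import minimize
ims={n:cv2.imread(f"pics/{n}0.png") for n in("top","scene")}
C={n:bot.calibration(n) for n in ims}
def hsv(n):return cv2.cvtColor(ims[n],cv2.COLOR_BGR2HSV)
W={};near={"top":(282,198),"scene":(245,172)};capn={"top":(271,169),"scene":(230,186)}
for n in ims:
    H=hsv(n); 
    W[n],c,s=blob((abs(H[...,0].astype(int)-115)<14)&(H[...,1]>130),near[n]); print(n,"wedge",c,s)
    m=(abs(H[...,0].astype(int)-20)<9)&(H[...,1]>120)&(H[...,2]>90)
    b,c,s=blob(m,capn[n]); print("cap",c,s,onz(n,c,.0445))
def cost(p): return -sum(iou(n,W[n],p,"wedge",C[n]) for n in ims)
p0=onz("top",near["top"],.01); 
best=min((minimize(cost,[p0[0],p0[1],a],method="Nelder-Mead",options=dict(initial_simplex=[[p0[0],p0[1],a],[p0[0]+.01,p0[1],a],[p0[0],p0[1]+.01,a],[p0[0],p0[1],a+.15]])) for a in(0,.15,.3,.45)),key=lambda r:r.fun)
print(best.x,np.degrees(best.x[2]),best.fun,[iou(n,W[n],best.x,"wedge",C[n]) for n in ims])
for uv,z in(((382/1.5,175/1.5),.045),((476/1.5,233/1.5),.045)): print(onz("top",uv,z))
for uv in((373,169),(402,265),(486,240)): print("corner",onz("top",np.array(uv)/1.5,.04))
print("brush",onz("top",(490/1.5,290/1.5),.01),onz("top",(474/1.5,270/1.5),.01),onz("top",(520/1.5,330/1.5),.01))
E
```

```text
top wedge [284.19047619 196.0952381 ] [279 192  11   9  21]
cap [316.77777778 154.66666667] [314 152   7   7  36] [ 0.65104532 -0.1700951   0.0445    ]
scene wedge [245.35112936 171.69609856] [230 157  31  32 487]
cap [189.  165.5] [187 165   5   2  10] [ 0.65639579 -0.16342512  0.0445    ]
[ 0.52513109 -0.05483069  0.27083123] 15.517486422295168 -0.8484556740086726 [np.float64(0.03271028037383177), np.float64(0.8157453936348409)]
[0.78172251 0.02242425 0.045     ]
[ 0.64868722 -0.17164465  0.045     ]
corner [0.7977641  0.04139874 0.04      ]
corner [ 0.58470332 -0.01453239  0.04      ]
corner [ 0.63438162 -0.19270207  0.04      ]
brush [ 0.5328804  -0.20046412  0.01      ] [ 0.57705068 -0.16884761  0.01      ] [ 0.44629817 -0.25832178  0.01      ]
```

```bash
cat > m.py <<'E'
from h import *
from scipy.optimize import minimize
def measure(ims):
    C={n:bot.calibration(n) for n in ims}; W={};G={}
    near={"top":(282,198),"scene":(245,172)};capn={"top":(271,169),"scene":(230,186)}
    for n in ims:
        B=ims[n].astype(int); 
        W[n],c,s=blob((B[...,0]>1.5*B[...,1])&(B[...,0]>1.6*B[...,2])&(B[...,0]>40),near[n]); print(n,"wedge",c,s)
        m=(B[...,1]>1.7*B[...,0])&(B[...,2]>1.1*B[...,1]); b,c,s=blob(m,capn[n]); print("cap",c,s,onz(n,c,.0445))
        G[n]=blob((B[...,1]>1.25*B[...,0])&(B[...,1]>1.4*B[...,2]),(286,138) if n=="top" else (190,200))[0]
    def fit(M,kind,p0,ns):
        cost=lambda p:-sum(iou(n,M[n],p,kind,C[n]) for n in ns)
        r=min((minimize(cost,[*p0,a],method="Nelder-Mead",options=dict(xatol=1e-5,initial_simplex=[[p0[0],p0[1],a],[p0[0]+.01,p0[1],a],[p0[0],p0[1]+.01,a],[p0[0],p0[1],a+.15]])) for a in(0,.15,.3,.45)),key=lambda r:r.fun)
        print(kind,ns,r.x,np.degrees(r.x[2]),r.fun); return r.x
    for ns in (["top","scene"],["top"],["scene"]): w=fit(W,"wedge",(.525,-.055),ns)
    return W
if __name__=="__main__":
    measure({n:cv2.imread(f"pics/{n}0.png") for n in("top","scene")})
E
python3 m.py; python3 - <<'E'
import cv2
im=cv2.imread("pics/top0.png"); print(im[198,282],im[169,271],im[168,272],im[170,300],im[150,270])
E
```

```text
top wedge [282.51660517 197.80073801] [271 180  24  36 271]
cap [271.48076923 168.44230769] [268 165   8   8  52] [ 0.6097539  -0.02603161  0.0445    ]
scene wedge [245.43824701 171.62151394] [230 156  31  33 502]
cap [229.13333333 185.56666667] [225 182   9   8  60] [ 0.61222531 -0.02271239  0.0445    ]
wedge ['top', 'scene'] [ 0.5276524  -0.05721616  0.26040092] 14.91987392764126 -1.2649711782700672
wedge ['top'] [ 0.5267832  -0.0577093   0.20089935] 11.510684954974915 -0.4294770206022187
wedge ['scene'] [ 0.52505038 -0.05488122  0.26979966] 15.458381548560167 -0.8422818791946308
[52 32 25] [24 61 75] [25 63 76] [76 79 81] [38 49 35]
```

```bash
sed -i 's/(B\[...,0\]>1.5\*B\[...,1\])&(B\[...,0\]>1.6\*B\[...,2\])&(B\[...,0\]>40)/(B[...,0]>1.2*B[...,1]+3)\&(B[...,0]>1.25*B[...,2]+3)/; s/B=ims\[n\].astype(int)/B=cv2.medianBlur(ims[n],3).astype(int)/' m.py; sed -i 's/    return W/    return W,w/' m.py
python3 m.py; python3 - <<'E'
from h import *
im=cv2.medianBlur(cv2.imread("pics/top0.png"),3).astype(int)
m=(im[...,1]>1.7*im[...,0])&(im[...,2]>1.1*im[...,1])
for n,uv in(("bl",(254.7,116.7)),("fr",(317.3,155.3)),("fl",(271.5,168.4))):
    b,c,s=blob(m,uv); print(n,c,s[4],onz("top",c,.0445))
E
```

```text
top wedge [281.8784029  197.71869328] [270 180  26  36 551]
cap [271.5 168.5] [268 165   8   8  52] [ 0.60956689 -0.02608577  0.0445    ]
scene wedge [245.48148148 171.51296296] [230 156  31  33 540]
cap [229.06779661 185.52542373] [225 182   9   8  59] [ 0.61227489 -0.02295715  0.0445    ]
wedge ['top', 'scene'] [ 0.52557803 -0.05522934  0.26232317] 15.030010478919516 -1.7710324191628124
wedge ['top'] [ 0.52581096 -0.05766161  0.27168623] 15.566474433391566 -0.8690851735015773
wedge ['scene'] [ 0.5254443  -0.05461064  0.27368995] 15.681278867593347 -0.903010033444816
bl [254.36666667 116.36666667] 30 [0.7829585  0.02335786 0.0445    ]
fr [316.63333333 154.63333333] 30 [ 0.65116471 -0.16964564  0.0445    ]
fl [271.5 168.5] 52 [ 0.60956689 -0.02608577  0.0445    ]
```

```bash
R='{"gripper":30,"travel":[33,-29,0],"twist":[0,0,0]}'; python3 -m crank '[{"gripper":30,"travel":[33,-29,0],"twist":[0,0,0]},{"gripper":30,"travel":[33,-29,0],"twist":[0,0,0]},{"gripper":30,"travel":[33,-29,0],"twist":[0,0,0]},{"gripper":30,"travel":[33,-29,0],"twist":[0,0,0]},{"gripper":30,"travel":[33,-29,0],"twist":[0,0,0]},{"gripper":30,"travel":[33,-29,0],"twist":[0,0,0]},{"gripper":30,"travel":[33,-29,0],"twist":[0,0,0]},{"gripper":30,"travel":[33,-29,0],"twist":[0,0,0]},{"gripper":30,"travel":[33,-29,0],"twist":[0,0,0]},{"gripper":30,"travel":[33,-29,0],"twist":[0,0,0]},{"gripper":30,"travel":[33,-29,0],"twist":[0,0,0]},{"gripper":30,"travel":[33,-29,0],"twist":[0,0,0]}]'
python3 - <<'E'
from h import *
c=bot.calibration("wrist"); im=bot.camera("wrist"); cv2.imwrite("pics/w1.png",im[:,:,::-1])
np.save("pics/w1.npy",c,allow_pickle=True)
o=bot.get_obs();print(o["ee_pos"],o["tcp_rot"],o["wrist_force"])
print(proj("wrist",[[.611,-.0245,.045],[.4725,-.0706,.011],[.5255,-.056,.012]],c))
E
```

```text
time: 1.6
ee_pos: [0.4375, -0.0799, 0.1928]
tcp_rot: [-180.0, 0.0, 16.5]
wrist_force: [-0.2, -1.1, 0.8]
opening: 0.03
grasp_force: 0.0
[ 0.43940085 -0.07676297  0.1922847 ] [-1.79906138e+02 -3.93667886e-02  1.65915188e+01] [-1.37315404  2.51104436 -1.38646024]
[[254.12029551  12.08857897]
 [258.52292523 137.01905485]
 [259.38951323  92.12955225]]
```

View pics/w1.png

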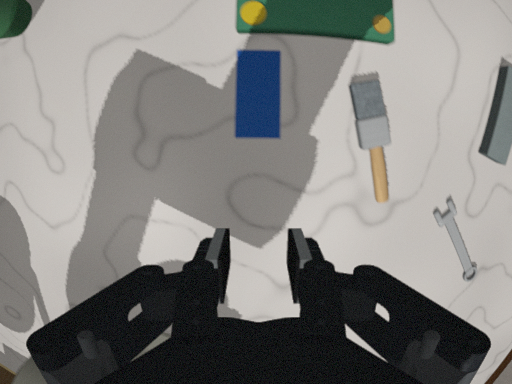

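```bash
python3 - <<'E'
from h import *
from scipy.optimize import minimize
c=np.load("pics/w1.npy",allow_pickle=True).item(); im=cv2.medianBlur(cv2.imread("pics/w1.png"),3).astype(int)
W=blob((im[...,0]>1.3*im[...,1]+5)&(im[...,0]>1.3*im[...,2]+5),(258,95))[0]
b,cc,s=blob((im[...,1]>1.7*im[...,0])&(im[...,2]>1.1*im[...,1]),(253,12));cap=onz("wrist",cc,.0445,c);print(cc,s,cap)
r=minimize(lambda p:-iou("wrist",W,p,"wedge",c),[.5255,-.056,.27],method="Nelder-Mead",options=dict(initial_simplex=[[.52,-.05,.2],[.53,-.05,.2],[.52,-.06,.2],[.52,-.05,.35]]))
x,y,a=r.x;print(r.x,np.degrees(a),r.fun)
u=np.array([np.cos(a),np.sin(a)]);butt=r.x[:2]-.055*u;d=cap[:2]-butt;print("butt",butt,"foot dist",np.hypot(*d),"dir",np.degrees(np.arctan2(d[1],d[0])))
o=bot.get_obs();t=np.radians(o["tcp_rot"][2]);e=butt-o["ee_pos"][:2];print(o["ee_pos"],o["tcp_rot"],"butt in tool mm",1e3*(e@[np.cos(t),np.sin(t)]),1e3*(e@[np.sin(t),-np.cos(t)]), o["wrist_force"])
E
```

```text
[252.9600939   12.46713615] [241   1  25  24 426] [ 0.61035773 -0.02334605  0.0445    ]
[ 0.52396976 -0.05480696  0.27590129] 15.807979547385555 -0.924223602484472
butt [ 0.47104985 -0.06978975] foot dist 0.14684584598410047 dir 18.437811576908427
[ 0.43940085 -0.07676297  0.1922847 ] [-1.79906138e+02 -3.93667886e-02  1.65915188e+01] butt in tool mm 32.32247020243661 2.3543678327368345 [-1.37315404  2.51104436 -1.38646024]
```

```bash
python3 -m crank '[{"gripper":30,"travel":[-3,2,45],"twist":[0,0,-0.032]},{"gripper":30,"travel":[0,0,45],"twist":[0,0,0]},{"gripper":30,"travel":[0,0,45],"twist":[0,0,0]},{"gripper":30,"travel":[0,0,30],"twist":[0,0,0]},{"gripper":30,"travel":[0,0,15],"twist":[0,0,0]},{"gripper":30,"travel":[0,0,5],"twist":[0,0,0]},{"gripper":30,"travel":[0,0,0],"twist":[0,0,0]},{"gripper":30,"travel":[0,0,0],"twist":[0,0,0]}]'
python3 - <<'E'
from h import *
o=bot.get_obs();t=np.radians(o["tcp_rot"][2]);e=np.array([.47105,-.06979])-o["ee_pos"][:2];print(o["ee_pos"],o["tcp_rot"],"butt in tool mm",1e3*(e@[np.cos(t),np.sin(t)]),1e3*(e@[np.sin(t),-np.cos(t)]), o["wrist_force"])
E
```

```text
time: 2.65
ee_pos: [0.4355, -0.0842, 0.0091]
tcp_rot: [180.0, -0.1, 18.3]
wrist_force: [0.4, 0.3, 0.1]
opening: 0.0301
grasp_force: 0.0
[ 0.4355011  -0.08419414  0.00913063] [ 1.79954384e+02 -8.87796202e-02  1.83228046e+01] butt in tool mm 38.27481699590129 -2.4983334546965716 [0.35567216 0.32184638 0.05060142]
```

```bash
python3 -m crank '[{"gripper":30,"travel":[10,-2.5,3],"twist":[0,0,0]},{"gripper":30,"travel":[8,0,0],"twist":[0,0,0]},{"gripper":30,"travel":[6,0,0],"twist":[0,0,0]},{"gripper":30,"travel":[6,0,0],"twist":[0,0,0]},{"gripper":30,"travel":[6,0,0],"twist":[0,0,0]},{"gripper":30,"travel":[6,0,0],"twist":[0,0,0]},{"gripper":30,"travel":[6,0,0],"twist":[0,0,0]},{"gripper":30,"travel":[6,0,0],"twist":[0,0,0]},{"gripper":30,"travel":[6,0,0],"twist":[0,0,0]},{"gripper":30,"travel":[6,0,0],"twist":[0,0,0]},{"gripper":30,"travel":[4,0,0],"twist":[0,0,0]},{"gripper":30,"travel":[0,0,0],"twist":[0,0,0]}]'
python3 - <<'E'
from h import *
c=bot.calibration("wrist"); im=bot.camera("wrist"); cv2.imwrite("pics/w2.png",im[:,:,::-1])
o=bot.get_obs();t=np.radians(o["tcp_rot"][2]);e=np.array([.6104,-.0235])-o["ee_pos"][:2];print(o["ee_pos"],o["tcp_rot"],"foot in tool mm",1e3*(e@[np.cos(t),np.sin(t)]),1e3*(e@[np.sin(t),-np.cos(t)]), o["wrist_force"])
E
```

```text
time: 4.15
ee_pos: [0.5006, -0.0596, 0.0049]
tcp_rot: [-180.0, 0.0, 18.3]
wrist_force: [0.0, 0.3, -0.3]
opening: 0.0299
grasp_force: 0.0
[ 0.50038761 -0.05965291  0.00493269] [-1.79996698e+02  1.17440900e-02  1.83281499e+01] foot in tool mm 115.8001848866324 0.27545971635240374 [-1.2106821   1.17751088 -0.32019766]
```

View pics/w2.png

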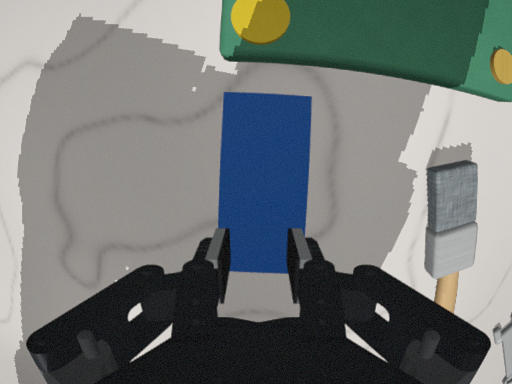

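The wrist view shows the thin edge from (223,93) to (311,97), the cap at (261,15) and the fingers at the butt. The wedge is slightly askew to the tool.

```bash
python3 - <<'E'
from h import *
c=bot.calibration("wrist")
o=bot.get_obs();t=np.radians(o["tcp_rot"][2])
R=np.array([[np.cos(t),np.sin(t)],[np.sin(t),-np.cos(t)]])
for uv,z in(((223,93),.002),((311,97),.002),((219,228),.018),((307,232),.018),((261,15),.045)):
    print(uv,1e3*R@(onz("wrist",uv,z,c)[:2]-o["ee_pos"][:2]))
E
```

```text
(223, 93) [ 78.78714768 -21.16809693]
(311, 97) [76.61263686 33.1045216 ]
(219, 228) [ -2.91308095 -23.7399476 ]
(307, 232) [-5.71701029 30.75636519]
(261, 15) [114.65576627   1.76698013]
```

```bash
python3 - <<'E'
from m import *
ims={n:bot.camera(n)[:,:,::-1].copy() for n in("top","scene")}
a=cv2.resize(ims["top"][110:260,200:360],None,fx=2.5,fy=2.5,interpolation=cv2.INTER_CUBIC);b=cv2.resize(ims["scene"][100:250,170:330],None,fx=2.5,fy=2.5,interpolation=cv2.INTER_CUBIC)
cv2.imwrite("pics/c3.png",np.hstack([a,b]))
c=bot.calibration("wrist");o=bot.get_obs();print(o["ee_pos"],proj("wrist",[o["ee_pos"]],c))
E
```

```text
[ 0.50025021 -0.05971076  0.00496784] [[257.52009919 216.44309639]]
```

View pics/c3.png

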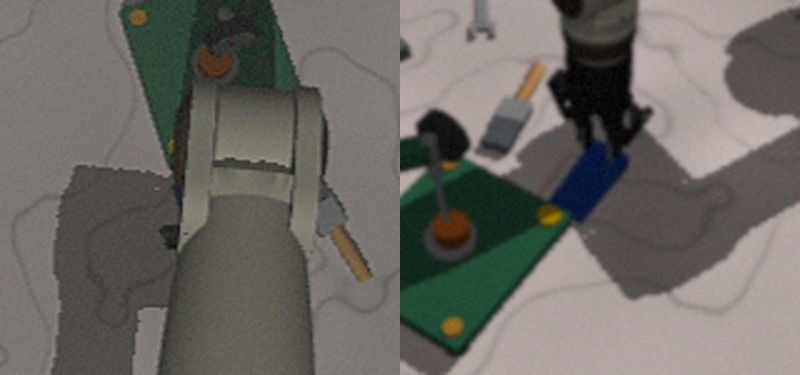

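The scene crop puts the wedge where it started, with its corner still at scene pixel (261,162), and the fingertips over its butt end. So the tips ride higher than I assumed. I'll work out the real tip height.

```bash
python3 - <<'E'
from h import *
c=bot.calibration("wrist");o=bot.get_obs();t=np.radians(o["tcp_rot"][2]);p=o["ee_pos"]
X=np.array([np.cos(t),np.sin(t),0]);Y=np.array([np.sin(t),-np.cos(t),0]);Z=np.array([0,0,1])
print("cam in tool", [ (ray("wrist",(256,192),c)[0]-p)@v for v in(X,Y,Z)],"axis",ray("wrist",(c["cx"],c["cy"]),c)[1], o["wrist_force"])
for h in(0,.01,.02,.03):
  for x in(-.011,0,.011): print(h,x,proj("wrist",[p+x*X-.015*Y+h*Z,p+x*X+.015*Y+h*Z],c).round(0).tolist())
sc=bot.calibration("scene");print("scene tcp",proj("scene",[p,p-.015*Y,p+.015*Y,p+.02*Z],sc))
E
```

```text
cam in tool [np.float64(0.06650304300830186), np.float64(0.00033444111297895436), np.float64(0.1819976970070539)] axis [-0.25397324 -0.0846452  -0.96350028] [0.44413068 0.25080254 0.10273169]
0 -0.011 [[235.0, 232.0], [280.0, 232.0]]
0 0 [[235.0, 216.0], [281.0, 216.0]]
0 0.011 [[234.0, 200.0], [281.0, 200.0]]
0.01 -0.011 [[234.0, 238.0], [281.0, 238.0]]
0.01 0 [[233.0, 222.0], [282.0, 222.0]]
0.01 0.011 [[233.0, 205.0], [282.0, 205.0]]
0.02 -0.011 [[233.0, 245.0], [282.0, 245.0]]
0.02 0 [[232.0, 228.0], [283.0, 228.0]]
0.02 0.011 [[231.0, 210.0], [283.0, 210.0]]
0.03 -0.011 [[231.0, 252.0], [284.0, 252.0]]
0.03 0 [[231.0, 235.0], [284.0, 235.0]]
0.03 0.011 [[230.0, 216.0], [285.0, 216.0]]
scene tcp [[249.72802166 167.64737037]
 [253.77674657 169.49232903]
 [245.710326   165.81655139]
 [249.70112454 163.581448  ]]
```

```bash
python3 -m crank '[{"gripper":30,"travel":[0,0,-20],"twist":[0,0,0]},{"gripper":30,"travel":[0,0,-20],"twist":[0,0,0]},{"gripper":30,"travel":[-30,0,0],"twist":[0,0,0]},{"gripper":0,"travel":[-30,0,0],"twist":[0,0,0]},{"gripper":0,"travel":[-10,0,0],"twist":[0,0,0]},{"gripper":0,"travel":[0,0,0],"twist":[0,0,0]},{"gripper":0,"travel":[0,0,0],"twist":[0,0,0]},{"gripper":0,"travel":[0,0,0],"twist":[0,0,0]}]'
python3 - <<'E'
from h import *
c=bot.calibration("wrist"); im=bot.camera("wrist")[:,:,::-1]; s=bot.camera("scene")[:,:,::-1]
cv2.imwrite("pics/c4.png",np.hstack([im[60:360,90:430],cv2.resize(s[90:240,190:360],None,fx=2,fy=2,interpolation=cv2.INTER_CUBIC)]))
o=bot.get_obs();p=o["ee_pos"];print(p,o["opening"],o["wrist_force"],proj("wrist",[p],c)-[90,60],(proj("scene",[p])-[190,90])*2+[340,0])
E
```

```text
time: 5.3
ee_pos: [0.4345, -0.0815, 0.0449]
tcp_rot: [-180.0, 0.0, 18.3]
wrist_force: [-1.0, 0.3, 0.6]
opening: 0.0002
grasp_force: 0.0
[ 0.43424199 -0.08150467  0.04480068] -8.711516697331019e-05 [0.51286792 0.07088008 0.29334418] [[167.43203568 156.71815162]] [[481.54474043 110.72304788]]
```

View pics/c4.png

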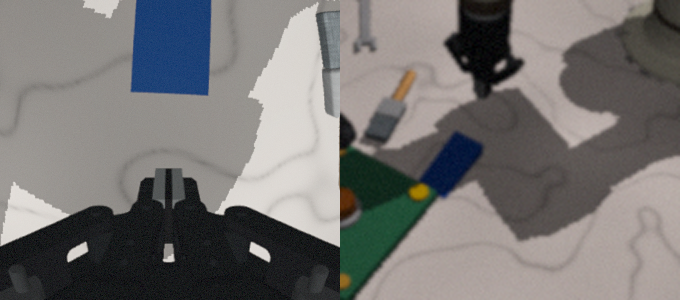

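The closed tips are at wrist pixel (258,228) and scene pixel (261.5,137.5), which doesn't match the projected TCP. Triangulating gives the true tip.

```bash
python3 - <<'E'
from h import *
o=bot.get_obs();p=o["ee_pos"]
a,d=ray("wrist",(258,228));b,e=ray("scene",(261.5,137.5))
A=np.c_[d,-e];s=np.linalg.lstsq(A,b-a,rcond=None)[0];print(p,a+d*s[0],b+e*s[1],o["q"])
E
```

```text
[ 0.43424199 -0.08150467  0.04480068] [ 0.44187381 -0.07932333  0.08396425] [ 0.43656723 -0.07674962  0.0856997 ] [-1.06326814e+01 -1.02073691e+01 -2.09294283e+01  7.93009014e+01
  3.11752358e-03  1.51023473e+02]
```

```bash
python3 -m crank '[{"gripper":0,"travel":[0,0,15],"twist":[0,0,0]},{"gripper":0,"travel":[0,0,15],"twist":[0,0,0]},{"gripper":0,"travel":[0,0,7],"twist":[0,0,0]},{"gripper":0,"travel":[0,0,0],"twist":[0,0,0]},{"gripper":0,"travel":[0,0,0],"twist":[0,0,0]}]'
```

```text
time: 6.02
ee_pos: [0.4342, -0.0817, 0.0083]
tcp_rot: [180.0, -0.0, 18.3]
wrist_force: [0.0, -0.4, -0.2]
opening: 0.0002
grasp_force: 0.0
```

```bash
python3 -m crank '[{"gripper":0,"travel":[0,0,3],"twist":[0,0,0]},{"gripper":0,"travel":[0,0,2],"twist":[0,0,0]},{"gripper":0,"travel":[0,0,0],"twist":[0,0,0]}]';python3 -m crank '[{"gripper":0,"travel":[0,0,1.5],"twist":[0,0,0]},{"gripper":0,"travel":[0,0,1.5],"twist":[0,0,0]},{"gripper":0,"travel":[0,0,0],"twist":[0,0,0]}]';python3 -m crank '[{"gripper":0,"travel":[0,0,1],"twist":[0,0,0]},{"gripper":0,"travel":[0,0,1],"twist":[0,0,0]},{"gripper":0,"travel":[0,0,0],"twist":[0,0,0]}]'
```

```text
time: 6.4
ee_pos: [0.4339, -0.0817, 0.0029]
tcp_rot: [-180.0, 0.0, 18.3]
wrist_force: [0.2, -0.2, -1.1]
opening: 0.0001
grasp_force: 0.0
time: 6.78
ee_pos: [0.4339, -0.0817, -0.0001]
tcp_rot: [-180.0, 0.0, 18.3]
wrist_force: [-0.3, 0.5, -0.1]
opening: -0.0001
grasp_force: 0.0
time: 7.15
ee_pos: [0.4339, -0.0817, -0.0021]
tcp_rot: [-180.0, 0.0, 18.3]
wrist_force: [0.5, 1.2, 0.5]
opening: 0.0002
grasp_force: 0.0
```

The nominal TCP is already below the bench with no contact, so the true tip is about 40 mm shorter. I'll go on down with care.

```bash
python3 -m crank '[{"gripper":0,"travel":[0,0,8],"twist":[0,0,0]},{"gripper":0,"travel":[0,0,6],"twist":[0,0,0]},{"gripper":0,"travel":[0,0,4],"twist":[0,0,0]},{"gripper":0,"travel":[0,0,0],"twist":[0,0,0]}]'
python3 -m crank '[{"gripper":0,"travel":[0,0,3],"twist":[0,0,0]},{"gripper":0,"travel":[0,0,2],"twist":[0,0,0]},{"gripper":0,"travel":[0,0,0],"twist":[0,0,0]}]'
python3 - <<'E'
from h import *
im=bot.camera("wrist")[:,:,::-1]; s=bot.camera("scene")[:,:,::-1]
cv2.imwrite("pics/c5.png",np.hstack([im[60:360,90:430],cv2.resize(s[110:210,205:318],None,fx=3,fy=3,interpolation=cv2.INTER_CUBIC)]))
o=bot.get_obs();p=o["ee_pos"];print(p,[(((proj("scene",[[.4365,-.0795,p[2]+d]])-[205,110])*3+[340,0]).round(),d) for d in(.03,.035,.04,.045)])
E
```

```text
time: 7.65
ee_pos: [0.4336, -0.0816, -0.0205]
tcp_rot: [-180.0, 0.0, 18.3]
wrist_force: [0.7, 0.1, -1.0]
opening: 0.0001
grasp_force: 0.0
time: 8.02
ee_pos: [0.4339, -0.0817, -0.0251]
tcp_rot: [-180.0, 0.0, 18.3]
wrist_force: [-0.3, -0.1, 0.2]
opening: -0.0
grasp_force: 0.0
[ 0.4339627  -0.08167394 -0.02497502] [(array([[506., 133.]]), 0.03), (array([[506., 130.]]), 0.035), (array([[506., 127.]]), 0.04), (array([[507., 124.]]), 0.045)]
```

View pics/c5.png

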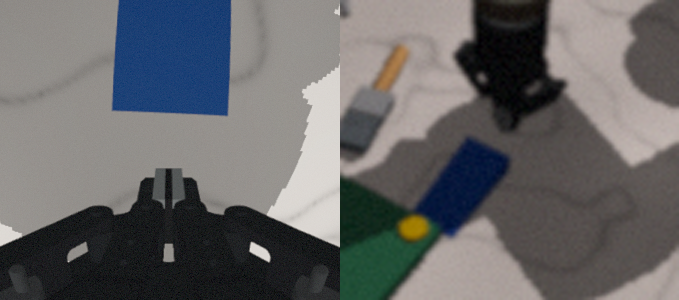

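The tip is now about 10-13 mm above the bench, behind the butt. I'll go down 3 mm, open to 30 for a two-point push, and advance.

```bash
python3 -m crank '[{"gripper":30,"travel":[0,0,2],"twist":[0,0,0]},{"gripper":30,"travel":[0,0,1],"twist":[0,0,0]},{"gripper":30,"travel":[4,0,0],"twist":[0,0,0]},{"gripper":30,"travel":[8,0,0],"twist":[0,0,0]},{"gripper":30,"travel":[8,0,0],"twist":[0,0,0]},{"gripper":30,"travel":[6,0,0],"twist":[0,0,0]},{"gripper":30,"travel":[4,0,0],"twist":[0,0,0]},{"gripper":30,"travel":[4,0,0],"twist":[0,0,0]},{"gripper":30,"travel":[4,0,0],"twist":[0,0,0]},{"gripper":30,"travel":[4,0,0],"twist":[0,0,0]},{"gripper":30,"travel":[4,0,0],"twist":[0,0,0]},{"gripper":30,"travel":[4,0,0],"twist":[0,0,0]}]'
cat > e.py <<'E'
from h import *
c=bot.calibration("wrist"); im=bot.camera("wrist")[:,:,::-1].copy()
o=bot.get_obs();t=np.radians(o["tcp_rot"][2]);R=np.array([[np.cos(t),np.sin(t)],[np.sin(t),-np.cos(t)]]);p=o["ee_pos"]
print(p,o["wrist_force"],"foot in tool",1e3*R@(np.array([.6104,-.0235])-p[:2]))
B=cv2.medianBlur(im,3).astype(int);W=blob((B[...,0]>1.3*B[...,1]+5)&(B[...,0]>1.3*B[...,2]+5))[0]
tops=[(u,np.argmax(W[:,u])) for u in range(512) if W[:,u].sum()>20]
q=np.array([1e3*R@(onz("wrist",v,.002,c)[:2]-p[:2]) for v in tops])[3:-3]
k=np.polyfit(q[:,1],q[:,0],1);print("thin edge x",np.polyval(k,q[:,1].mean()),"y",q[:,1].min(),q[:,1].max(),"angle deg",np.degrees(np.arctan(k[0])))
cv2.imwrite("pics/last.png",im)
E
python3 e.py
```

```text
time: 9.62
ee_pos: [0.4817, -0.0659, -0.028]
tcp_rot: [180.0, -0.0, 18.3]
wrist_force: [-0.3, 0.5, 0.0]
opening: 0.0302
grasp_force: 0.1
[ 0.4820986  -0.065814   -0.02795707] [ 0.44924395 -0.5270559  -0.09547644] foot in tool [135.09882485   0.17989785]
thin edge x 119.12260103482207 y -26.230259155536128 28.390705341001482 angle deg -0.09488806376388795
```

Pushing works: the wedge is square to the tool, centred on the foot, and has about 48 mm to go.

```bash
python3 -m crank '[{"gripper":30,"travel":[4,0,0],"twist":[0,0,0]},{"gripper":30,"travel":[5,0,0],"twist":[0,0,0]},{"gripper":30,"travel":[5,0,0],"twist":[0,0,0]},{"gripper":30,"travel":[5,0,0],"twist":[0,0,0]},{"gripper":30,"travel":[5,0,0],"twist":[0,0,0]},{"gripper":30,"travel":[5,0,0],"twist":[0,0,0]},{"gripper":30,"travel":[4,0,0],"twist":[0,0,0]},{"gripper":30,"travel":[3,0,0],"twist":[0,0,0]},{"gripper":30,"travel":[2,0,0],"twist":[0,0,0]},{"gripper":30,"travel":[1,0,0],"twist":[0,0,0]},{"gripper":30,"travel":[0,0,0],"twist":[0,0,0]}]'
python3 -m crank '[{"gripper":30,"travel":[1,0,0],"twist":[0,0,0]},{"gripper":30,"travel":[1,0,0],"twist":[0,0,0]},{"gripper":30,"travel":[0,0,0],"twist":[0,0,0]}]'; python3 e.py
```

```text
time: 11.05
ee_pos: [0.5185, -0.0537, -0.028]
tcp_rot: [-180.0, -0.0, 18.3]
wrist_force: [0.1, -0.0, -0.4]
opening: 0.0299
grasp_force: 0.0
time: 11.42
ee_pos: [0.5204, -0.0531, -0.028]
tcp_rot: [180.0, -0.0, 18.3]
wrist_force: [0.1, 0.4, -1.3]
opening: 0.0301
grasp_force: 0.0
[ 0.52039157 -0.05304903 -0.02801331] [ 0.09824513 -0.282745    0.13755107] foot in tool [94.73436764  0.25005271]
thin edge x 76.8198620123355 y -26.152691407204614 28.365280249119266 angle deg -16.590724187729055
```

```bash
for i in 1; do python3 -m crank '[{"gripper":30,"travel":[1,0,0],"twist":[0,0,0]},{"gripper":30,"travel":[1,0,0],"twist":[0,0,0]},{"gripper":30,"travel":[1,0,0],"twist":[0,0,0]},{"gripper":30,"travel":[0,0,0],"twist":[0,0,0]}]' | grep -E "ee_pos|wrist"; done
python3 -m crank '[{"gripper":30,"travel":[0.7,0,0],"twist":[0,0,0]},{"gripper":30,"travel":[0,0,0],"twist":[0,0,0]}]'| grep -E "ee_pos|wrist"
python3 -m crank '[{"gripper":30,"travel":[0.7,0,0],"twist":[0,0,0]},{"gripper":30,"travel":[0,0,0],"twist":[0,0,0]}]'| grep -E "ee_pos|wrist"
```

```text
ee_pos: [0.5233, -0.0521, -0.028]
wrist_force: [-0.5, -0.7, -0.3]
ee_pos: [0.524, -0.0519, -0.028]
wrist_force: [-0.3, -0.1, -0.2]
ee_pos: [0.5246, -0.0517, -0.028]
wrist_force: [-0.6, -0.7, 0.9]
```

```bash
python3 -m crank '[{"gripper":30,"travel":[0.7,0,0],"twist":[0,0,0]},{"gripper":30,"travel":[0,0,0],"twist":[0,0,0]}]'| grep -E "ee_pos|wrist"
python3 -m crank '[{"gripper":30,"travel":[0.7,0,0],"twist":[0,0,0]},{"gripper":30,"travel":[0,0,0],"twist":[0,0,0]}]'| grep -E "ee_pos|wrist"
```

```text
ee_pos: [0.5252, -0.0515, -0.028]
wrist_force: [-0.2, 0.6, 0.1]
ee_pos: [0.5259, -0.0512, -0.028]
wrist_force: [0.0, 0.3, 0.8]
```

```bash
python3 -m crank '[{"gripper":30,"travel":[0.5,0,0],"twist":[0,0,0]},{"gripper":30,"travel":[0,0,0],"twist":[0,0,0]}]'| grep -E "ee_pos|wrist"
python3 -m crank '[{"gripper":30,"travel":[0.5,0,0],"twist":[0,0,0]},{"gripper":30,"travel":[0,0,0],"twist":[0,0,0]}]'| grep -E "ee_pos|wrist"
```

```text
ee_pos: [0.5263, -0.0511, -0.028]
wrist_force: [-0.5, 0.9, 0.0]
ee_pos: [0.5266, -0.051, -0.028]
wrist_force: [-1.7, -0.5, 1.2]
```

```bash
python3 -m crank '[{"gripper":30,"travel":[0.5,0,0],"twist":[0,0,0]},{"gripper":30,"travel":[0,0,0],"twist":[0,0,0]}]'| grep -E "ee_pos|wrist"
```

```text
ee_pos: [0.527, -0.0509, -0.028]
wrist_force: [-3.6, -1.3, 3.0]
```

```bash
python3 -m crank '[{"gripper":30,"travel":[0.3,0,0],"twist":[0,0,0]},{"gripper":30,"travel":[0,0,0],"twist":[0,0,0]},{"gripper":30,"travel":[0,0,0],"twist":[0,0,0]}]'| grep -E "ee_pos|wrist"; python3 -c "
from workcell import bot
import numpy as np
for i in range(2): bot.camera('wrist'); print(bot.get_obs()['wrist_force'])"
```

```text
ee_pos: [0.5272, -0.0508, -0.028]
wrist_force: [-5.5, -1.0, 3.2]
[-4.73279982 -1.9715494   3.69310075]
[-3.98824927 -1.813197    3.26183852]
```

```bash
python3 -m crank '[{"gripper":30,"travel":[0.25,0,0],"twist":[0,0,0]},{"gripper":30,"travel":[0,0,0],"twist":[0,0,0]},{"gripper":30,"travel":[0,0,0],"twist":[0,0,0]}]'| grep -E "ee_pos|wrist"; python3 -c "
from workcell import bot
import numpy as np
for i in range(3): bot.camera('wrist'); print(bot.get_obs()['wrist_force'])"
```

```text
ee_pos: [0.5273, -0.0508, -0.028]
wrist_force: [-5.5, -1.1, 2.7]
[-5.57629559 -2.23306745  4.29597625]
[-6.53905437 -1.84344841  3.60154994]
[-5.79931325 -1.3017516   3.7683366 ]
```

About 6 N of push, so it's snug. Now I let go straight back and rise.

```bash
python3 -m crank '[{"gripper":30,"travel":[-1,0,0],"twist":[0,0,0]},{"gripper":30,"travel":[-3,0,0],"twist":[0,0,0]},{"gripper":30,"travel":[-8,0,0],"twist":[0,0,0]},{"gripper":30,"travel":[-10,0,0],"twist":[0,0,0]},{"gripper":30,"travel":[-6,0,-10],"twist":[0,0,0]},{"gripper":0,"travel":[0,0,-30],"twist":[0,0,0]},{"gripper":0,"travel":[0,0,-40],"twist":[0,0,0]},{"gripper":0,"travel":[0,0,-10],"twist":[0,0,0]},{"gripper":0,"travel":[0,0,0],"twist":[0,0,0]},{"gripper":0,"travel":[0,0,0],"twist":[0,0,0]}]'
python3 - <<'E'
from h import *
c=bot.calibration("wrist"); im=bot.camera("wrist")[:,:,::-1].copy(); s=bot.camera("scene")[:,:,::-1]
o=bot.get_obs();t=np.radians(o["tcp_rot"][2]);R=np.array([[np.cos(t),np.sin(t)],[np.sin(t),-np.cos(t)]]);p=o["ee_pos"]
B=cv2.medianBlur(im,3).astype(int)
b,cc,st=blob((B[...,1]>1.7*B[...,0])&(B[...,2]>1.1*B[...,1]),(255,70));cap=onz("wrist",cc,.0445,c)
print(p,o["wrist_force"],cc,st,"cap",cap,"in tool",1e3*R@(cap[:2]-p[:2]))
cv2.imwrite("pics/c6.png",np.hstack([im,cv2.resize(s[110:270,130:250],(288,384),interpolation=cv2.INTER_CUBIC)]))
E
```

```text
time: 15.98
ee_pos: [0.5006, -0.0593, 0.0609]
tcp_rot: [-180.0, 0.1, 18.3]
wrist_force: [0.5, 0.1, -0.0]
opening: 0.0002
grasp_force: 0.0
[ 0.50050028 -0.05932894  0.06078706] [-0.58414066 -0.25390004 -1.15262598] [259.98334595  42.1332324 ] [ 240   22   41   41 1321] cap [ 0.60941833 -0.02506445  0.0445    ] in tool [114.16770709   1.71210962]
```

View pics/c6.png

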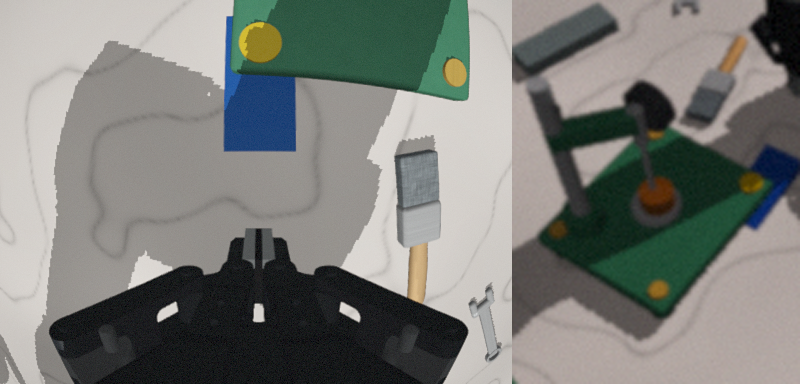

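The wedge sits under the cap's corner: it spans columns 224-296 and the cap is at column 260. The puck is still in place. Moving over the cap.

```bash
python3 -m crank '[{"gripper":0,"travel":[16,1.5,0],"twist":[0,0,0]},{"gripper":0,"travel":[25,0,0],"twist":[0,0,0]},{"gripper":0,"travel":[30,0,0],"twist":[0,0,0]},{"gripper":0,"travel":[25,0,0],"twist":[0,0,0]},{"gripper":0,"travel":[14,0,0],"twist":[0,0,0]},{"gripper":0,"travel":[6,0,20],"twist":[0,0,0]},{"gripper":0,"travel":[0,0,10],"twist":[0,0,0]},{"gripper":0,"travel":[0,0,0],"twist":[0,0,0]},{"gripper":0,"travel":[0,0,0],"twist":[0,0,0]}]'
python3 - <<'E'
from h import *
c=bot.calibration("wrist"); im=bot.camera("wrist")[:,:,::-1].copy(); s=bot.camera("scene")[:,:,::-1]
o=bot.get_obs();t=np.radians(o["tcp_rot"][2]);R=np.array([[np.cos(t),np.sin(t)],[np.sin(t),-np.cos(t)]]);p=o["ee_pos"]
print(p,o["wrist_force"],"cap in tool",1e3*R@(np.array([.6097,-.0247])-p[:2]),(proj("wrist",[[.6097,-.0247,.045]],c)))
cv2.imwrite("pics/c7.png",np.hstack([im,cv2.resize(s[110:230,170:260],(288,384),interpolation=cv2.INTER_CUBIC)]))
E
```

```text
time: 17.2
ee_pos: [0.6116, -0.0246, 0.0324]
tcp_rot: [180.0, -0.0, 18.3]
wrist_force: [-1.1, 0.0, 0.7]
opening: 0.0003
grasp_force: 0.0
[ 0.61192022 -0.0245372   0.03275709] [-0.94393228  0.02759201  0.79695574] cap in tool [-2.15894723 -0.54296403] [[256.70539416 226.18757323]]
```

View pics/c7.png

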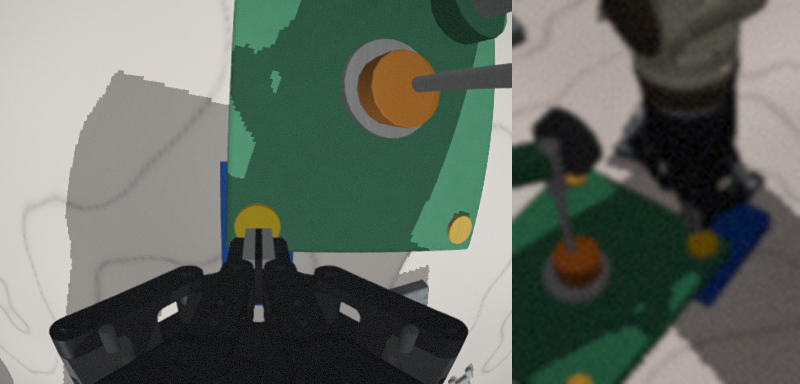

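The tip is centred on the cap in column (258) with its front face 8 mm past the centre, so the fingertip lands inside the cap. Descending.

```bash
python3 -m crank '[{"gripper":0,"travel":[0,0,7],"twist":[0,0,0]},{"gripper":0,"travel":[0,0,5],"twist":[0,0,0]},{"gripper":0,"travel":[0,0,2],"twist":[0,0,0]},{"gripper":0,"travel":[0,0,0],"twist":[0,0,0]}]' | grep -E "ee_pos|wrist"
python3 -m crank '[{"gripper":0,"travel":[0,0,1],"twist":[0,0,0]},{"gripper":0,"travel":[0,0,1],"twist":[0,0,0]},{"gripper":0,"travel":[0,0,0],"twist":[0,0,0]}]' | grep -E "ee_pos|wrist"
python3 -m crank '[{"gripper":0,"travel":[0,0,1],"twist":[0,0,0]},{"gripper":0,"travel":[0,0,1],"twist":[0,0,0]},{"gripper":0,"travel":[0,0,0],"twist":[0,0,0]}]' | grep -E "ee_pos|wrist"
```

```text
ee_pos: [0.6117, -0.0243, 0.0177]
wrist_force: [-0.8, 0.0, 0.8]
ee_pos: [0.6118, -0.0244, 0.0159]
wrist_force: [-0.5, 0.1, 0.1]
ee_pos: [0.6117, -0.0244, 0.0139]
wrist_force: [-0.1, -0.7, 0.0]
```

```bash
python3 -m crank '[{"gripper":0,"travel":[0,0,1],"twist":[0,0,0]},{"gripper":0,"travel":[0,0,0],"twist":[0,0,0]}]' | grep -E "ee_pos|wrist"
python3 -m crank '[{"gripper":0,"travel":[0,0,0.7],"twist":[0,0,0]},{"gripper":0,"travel":[0,0,0],"twist":[0,0,0]}]' | grep -E "ee_pos|wrist"
```

```text
ee_pos: [0.6118, -0.0243, 0.0129]
wrist_force: [0.4, 0.1, 0.2]
ee_pos: [0.6118, -0.0244, 0.0122]
wrist_force: [-0.4, -0.8, -0.4]
```

```bash
python3 -m crank '[{"gripper":0,"travel":[0,0,0.7],"twist":[0,0,0]},{"gripper":0,"travel":[0,0,0],"twist":[0,0,0]}]' | grep -E "ee_pos|wrist"
python3 -m crank '[{"gripper":0,"travel":[0,0,0.7],"twist":[0,0,0]},{"gripper":0,"travel":[0,0,0],"twist":[0,0,0]}]' | grep -E "ee_pos|wrist"
```

```text
ee_pos: [0.6118, -0.0244, 0.0115]
wrist_force: [-0.4, -0.7, 0.1]
ee_pos: [0.6118, -0.0244, 0.0109]
wrist_force: [0.0, -0.3, 0.1]
```

```bash
python3 -m crank '[{"gripper":0,"travel":[0,0,0.7],"twist":[0,0,0]},{"gripper":0,"travel":[0,0,0],"twist":[0,0,0]}]' | grep -E "ee_pos|wrist"
```

```text
ee_pos: [0.6118, -0.0243, 0.0101]
wrist_force: [-0.1, -0.4, -0.8]
```

```bash
python3 -m crank '[{"gripper":0,"travel":[0,0,0.7],"twist":[0,0,0]},{"gripper":0,"travel":[0,0,0],"twist":[0,0,0]}]' | grep -E "ee_pos|wrist"
```

```text
ee_pos: [0.6118, -0.0244, 0.0094]
wrist_force: [-0.3, 0.1, -1.1]
```

```bash
python3 -m crank '[{"gripper":0,"travel":[0,0,0.7],"twist":[0,0,0]},{"gripper":0,"travel":[0,0,0],"twist":[0,0,0]}]' | grep -E "ee_pos|wrist"; python3 -m crank '[{"gripper":0,"travel":[0,0,0.5],"twist":[0,0,0]},{"gripper":0,"travel":[0,0,0],"twist":[0,0,0]}]' | grep -E "ee_pos|wrist"
```

```text
ee_pos: [0.6117, -0.0244, 0.0087]
wrist_force: [1.0, -0.6, -0.1]
ee_pos: [0.6118, -0.0244, 0.0082]
wrist_force: [-0.4, 0.4, -0.5]
```

```bash
python3 -m crank '[{"gripper":0,"travel":[0,0,0.5],"twist":[0,0,0]},{"gripper":0,"travel":[0,0,0],"twist":[0,0,0]}]' | grep -E "ee_pos|wrist"
```

```text
ee_pos: [0.6118, -0.0244, 0.0078]
wrist_force: [-0.0, -0.9, 1.1]
```

```bash
python3 -m crank '[{"gripper":0,"travel":[0,0,0.5],"twist":[0,0,0]},{"gripper":0,"travel":[0,0,0],"twist":[0,0,0]}]' | grep -E "ee_pos|wrist"
```

```text
ee_pos: [0.6118, -0.0244, 0.0072]
wrist_force: [0.0, -0.5, 0.2]
```

```bash
python3 -m crank '[{"gripper":0,"travel":[0,0,0.5],"twist":[0,0,0]},{"gripper":0,"travel":[0,0,0],"twist":[0,0,0]}]' | grep -E "ee_pos|wrist"
```

```text
ee_pos: [0.6118, -0.0244, 0.0068]
wrist_force: [-0.8, -0.3, 1.1]
```

```bash
python3 -m crank '[{"gripper":0,"travel":[0,0,0.5],"twist":[0,0,0]},{"gripper":0,"travel":[0,0,0],"twist":[0,0,0]}]' | grep -E "ee_pos|wrist"
```

```text
ee_pos: [0.6119, -0.0244, 0.0068]
wrist_force: [-1.8, 0.8, 4.3]
```

```bash
python3 -m crank '[{"gripper":0,"travel":[0,0,0.5],"twist":[0,0,0]},{"gripper":0,"travel":[0,0,0],"twist":[0,0,0]}]' | grep -E "ee_pos|wrist"
```

```text
ee_pos: [0.6119, -0.0244, 0.0067]
wrist_force: [-3.2, 0.5, 8.7]
```

```bash
python3 -m crank '[{"gripper":0,"travel":[0,0,0.5],"twist":[0,0,0]},{"gripper":0,"travel":[0,0,0],"twist":[0,0,0]}]' | grep -E "time|ee_pos|wrist"
```

```text
time: 22.05
ee_pos: [0.6119, -0.0244, 0.0067]
wrist_force: [-5.9, 0.7, 11.1]
```

It's stiff with no rocking. A sideways component has built up, though, so I'll relieve it with a small backward shift.

```bash
python3 -m crank '[{"gripper":0,"travel":[-0.4,0,0],"twist":[0,0,0]},{"gripper":0,"travel":[0,0,0],"twist":[0,0,0]}]' | grep -E "time|ee_pos|wrist"; python3 -c "
from workcell import bot
for i in range(3): bot.camera('wrist'); print(bot.get_obs()['wrist_force'])"
```

```text
time: 22.3
ee_pos: [0.6119, -0.0243, 0.0067]
wrist_force: [-3.9, 0.5, 10.8]
[-3.79159152  0.71257349 10.09256638]
[-3.37219579  1.40309285  9.89354468]
[-3.40712252  0.18214493 10.78345502]
```

```bash
python3 -m crank '[{"gripper":0,"travel":[-0.6,-0.2,0.1],"twist":[0,0,0]},{"gripper":0,"travel":[0,0,0],"twist":[0,0,0]},{"gripper":0,"travel":[0,0,0],"twist":[0,0,0]}]' | grep -E "time|ee_pos|wrist"; python3 - <<'E'
from h import *
for i in range(2): im=bot.camera("scene"); print(bot.get_obs()['wrist_force'])
s=im[:,:,::-1]; cv2.imwrite("pics/c8.png",cv2.resize(s[110:260,130:290],(640,600),interpolation=cv2.INTER_CUBIC))
B=s.astype(int);A=cv2.imread("pics/scene0.png").astype(int)
f=lambda I:((I[...,1]>1.7*I[...,0])&(I[...,2]>1.1*I[...,1]))
for uv in((192,231),(155,196)): print([blob(f(I),uv)[1] for I in(A,B)])
E
```

```text
time: 22.82
ee_pos: [0.6119, -0.0243, 0.0067]
wrist_force: [0.3, 1.6, 9.4]
[-1.04251512  1.00415581  8.8187508 ]
[-0.06335625  0.02020176  8.89175219]
[array([190.48979592, 230.42857143]), array([190.53061224, 230.42857143])]
[array([148.94285714, 205.34285714]), array([148.90909091, 205.42424242])]
```

View pics/c8.png

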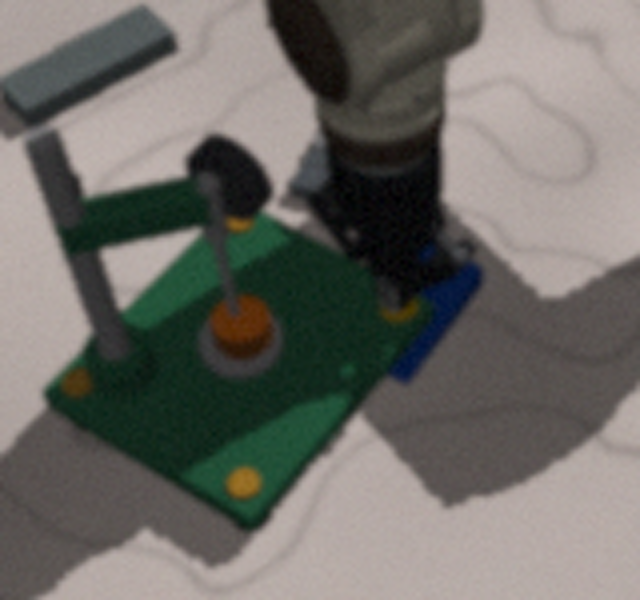

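The tip presses the cap at (400,300) with about 9 N straight down. The stand's other caps haven't shifted and the puck is in place, so I'm handing in.

```bash
python3 -c "
from workcell import bot
print(bot.job_done())"
```

```text
the job is handed in; nothing more can be done
None
```

I handed the job in at about 23 s: the wedge is snug under the short foot (last push about 6 N) and released, the stand did not move, and the arm is still pressing the yellow cap straight down at about 9 N.

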